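# Weight on the glue-up

## Robot

A 6-joint arm with a two-finger parallel gripper is mounted at the origin on the work surface. World frame = base frame: x ahead of the robot, y to its left, z up, the work surface at z = 0. Lengths are in m, angles in rad, forces in N, time in s.
With the tool pointing down it reaches from about 0.35 to 0.8 m from the base axis. Payload 7.3 kg.
Tool frame: the origin (TCP) lies at the centre of the arm's flange, where the gripper is bolted on; the fingertips stand 173 mm ahead of it and the grasp point (between the pads) lies 155 mm ahead of it; z points along the fingers, y is the line along which they close (so a half turn about z gives the same grasp; the last joint's range is limited). The gripper opens to 85 mm and grips with 20 to 120 N. Pads are 22 mm wide; open, the fingers measure 114 mm over their backs; the gripper's body (76 mm by 85 mm) begins 54 mm behind the grasp point. The pads swing forward as they close: fully open they stand 13 mm farther back than shut.
Start: joints at [-0.146, 0.342, 1.524, -0, 1.275, -0.146], TCP at [0.525, 0, 0.405] pointing down, gripper open.
Joint ranges: [-2.53, 2.53], [-0.77, 2.02], [0.04, 2.7], [-1, 4.14], [0.28, 2.66], [-3.11, 3.11]. Speed limits (rad/s): [2.57, 2.57, 3.14, 3.14, 3.14, 3.14].

## Interface

Orientations are given as a rotation vector (axis times angle).
In Python, from plant import ctrl gives the robot as it stands. The module is installed in compiled form; this text tells all that it offers. Calls block until the motion is done:
- ctrl.move_pose(position, orientation): joint-space move of the TCP to a pose.
- ctrl.movel(position, attitude=None, rate=0.15): straight line of the TCP; attitude=None keeps the orientation; rate is the mean speed in m/s.
- ctrl.set_joints(angles): joint-space move.
- ctrl.gripper_to(opening, grasp_force=None): opening from 0.0 (shut) to 1.0 (fully open); grasp_force is the grip in N (None keeps the last); returns when the fingers have stopped.
- ctrl.hold(seconds).
- ctrl.ik(position, orientation): joint angles nearest the present ones, or None.
- ctrl.read_state(): the state.
- ctrl.grab_frame(name): name is "scene" or "side" or "wrist"; returns a dict with "frame" (384x512x3 uint8, blue, green, red), "fx", "fy", "cx", "cy" (pixels), "position" and "orientation" of the camera in the world. Camera axes: x right, y up, looking along -z (the intrinsics and any distortion apply to the point x, -y, -z); pixel columns grow to the right and rows downward; lengths in m; the calibration is good to about 2 mm. A picture is of the moment at which its call begins. There is no depth.
A pose or a line that the arm cannot do raises ctrl.MotionError and nothing moves.
- ctrl.job_done(): hands the job in; it is judged then, once.
The state is a dict: "time": time; "qpos": joint angles; "dq": joint speeds; "joint_torque": joint torques, N m; "eef_pos": TCP position; "ee_rot": TCP orientation; "contact_force": force on the tool from outside, world axes, zero at the start; "ft_torque": the same for the moment, N m; "width": opening from 0.0 (shut) to 1.0 (fully open); "gripper_force": force on a finger pad.
Only numpy, scipy, OpenCV 4.12 (cv2) and the standard library are available. Lean on these libraries where they do the work, as an engineer would, in place of code of your own. Each camera call takes 0.05 s, during which the arm holds its last target. There are 200 camera calls.

## Task

The leather blanks between the two boards have just been glued. Lift the large pressing weight off its hook without wrenching the rack, carry it over and set it down gently in the middle of the upper board, upright and flat, then let go of it. Do not let it drop or press it into the pile, leave the other things on the rack hanging, and do not shift the mug, the glue bottle or the mallet.

Things in the scene. Friction and masses are not known exactly. Their poses are not given: they have to be found in the camera images.
- weight: Large pressing weight: bright steel disc 80 mm across, 17 mm thick, 0.62 to 0.90 kg, with a rigid closed strap handle on top (72 mm high in all). Origin: centre of the disc's underside, z up. It hangs by its handle from any one of the rack's three hooks, its y axis along the rack's, and can swing a little. Can be gripped across the two handle legs with the hook between the fingers.
- handle_bar (a point): Middle of the underside of the large weight's handle bar, 67 mm above its origin; it rests on the hook arm. The handle is a frame in the y-z plane: two upright legs of flat bar 5 mm thick (y) and 18 mm wide (x), 56 mm over their outer faces, and a top bar 56 x 18 x 5 mm. The opening is 46 mm wide and 50 mm high, from the disc's top to the bar.
- small_weight: Smaller weight of the same make on another hook, not wanted, stays there: disc 58 mm across, 14 mm thick, same handle (56 mm wide, top 69 mm above the origin). Origin: centre of the underside.
- stirrup: Plain steel stirrup iron on another hook, stays there: tread 100 mm wide (y) and 42 mm deep, arch 114 mm wide, 135 mm high, hung by the slot at its top. Origin: centre of the tread's underside.
- rack: Fixed wooden bench rack, 475 mm wide (y), 237 mm high: two feet, two uprights and a horizontal rail (x from 1 to 25 mm, 175 to 225 mm above the bench) with three equal steel hooks at y = -140, 0 and 140 mm, pointing to -x out of the rail's front. Origin: on the bench below the middle of the rail's front face, z up.
- hook_mid (a point): Seat of the middle hook: top of its arm, where a handle bar rests, 204 mm above the bench, at x = -70 mm of the rack. A hook is an 8 mm rod, level to x = -86 mm, then bent up to a tip that ends at x = -101 mm, 220 mm above the bench. A weight must rise more than 16 mm to pass over the tip towards -x, but less than 42 mm, or its disc meets the arm from below.
- pile: Glue-up, fixed on the bench. Origin: centre of the underside of its lower plywood board, 170 (x) x 150 (y) x 12 mm, z up. On it, centred and square, lie leather blanks 120 x 104 mm and on them the upper plywood board, 140 x 120 x 12 mm, level. The number of blanks is unknown: the top of the upper board is anywhere from 31 to 71 mm above the bench, to be found by touch. Firm, does not give.
- mug: Green mug, 84 mm across, 85 mm high, standing in front of the left end of the rack; handle on its +y side. Origin: centre of its underside.
- glue: White plastic glue bottle with a blue cap, 52 mm across, 150 mm high, standing beside the pile. Origin: centre of its underside.
- mallet: Rawhide mallet lying on the bench in front of the rack: head 58 mm in diameter and 90 mm long along y, handle 25 mm thick reaching 220 mm from the origin along -x. Origin: on the bench, below the middle of the head.
Not all that is in view belongs to the job. Leave any purple or red look-alike of the weight alone.

How it is judged:
By the outcome, as a careful person would: the job done as asked, in the order asked, and still so for the second after the job is handed in, with the robot touching nothing.
It also fails if it takes over 53 s, if anything falls off the work surface, if the arm or the gripper's body presses on something with over 40 N, if the wrist force passes 120 N, or if a joint passes its speed limit or range.

## Working session

There is one attempt and no reset: what is moved stays moved. The work goes in short steps, each a Python script; the robot and the scene stay as the last script left them, time stands still between calls to the robot, and variables do not carry over. Pictures are saved under pics/ and viewed, at most 10 in all, crops included, and the job is handed in when it is done.

```bash
mkdir -p pics; python3 - <<'E'
from plant import ctrl
import cv2,numpy as np
for n in("scene","side"):
    f=ctrl.grab_frame(n);cv2.imwrite(f"pics/{n}0.png",cv2.resize(f["frame"],(800,600),interpolation=cv2.INTER_CUBIC))
    print(n,{k:(np.round(v,4) if k!="frame" else 0) for k,v in f.items()})
s=ctrl.read_state();print(s)
E
```

```text
scene {'frame': 0, 'fx': np.float64(393.4568), 'fy': np.float64(393.4568), 'cx': np.float64(249.2938), 'cy': np.float64(191.4722), 'position': array([1.322 , 0.3581, 1.154 ]), 'orientation': array([0.437 , 0.7004, 1.8966])}
side {'frame': 0, 'fx': np.float64(435.3645), 'fy': np.float64(435.3645), 'cx': np.float64(254.327), 'cy': np.float64(186.568), 'position': array([0.1676, 0.8407, 1.1003]), 'orientation': array([ 0.219 , -1.0229, -2.4969])}
{'time': 0.1, 'qpos': array([-1.45984320e-01,  3.42684330e-01,  1.52491544e+00, -6.14926662e-06,
        1.27542889e+00, -1.46043943e-01]), 'dq': array([ 0.00100162, -0.00061112, -0.00223727,  0.00153252, -0.0006275 ,
        0.00148823]), 'joint_torque': array([ 1.46845858e-03, -4.34446299e+01, -2.46491075e+01, -2.49143095e-04,
        4.66253536e-03,  6.72989302e-06]), 'eef_pos': array([5.24883133e-01, 4.68404900e-05, 4.04081166e-01]), 'ee_rot': array([-2.22056072e+00, -2.22069711e+00,  1.35288105e-03]), 'contact_force': array([ 0.63020937,  0.5866738 , -0.35465476]), 'ft_torque': array([-0.02404765, -0.04102534,  0.01460634]), 'gripper_force': 0.0, 'width': 1.0004738794120709}
```

View pics/scene0.png

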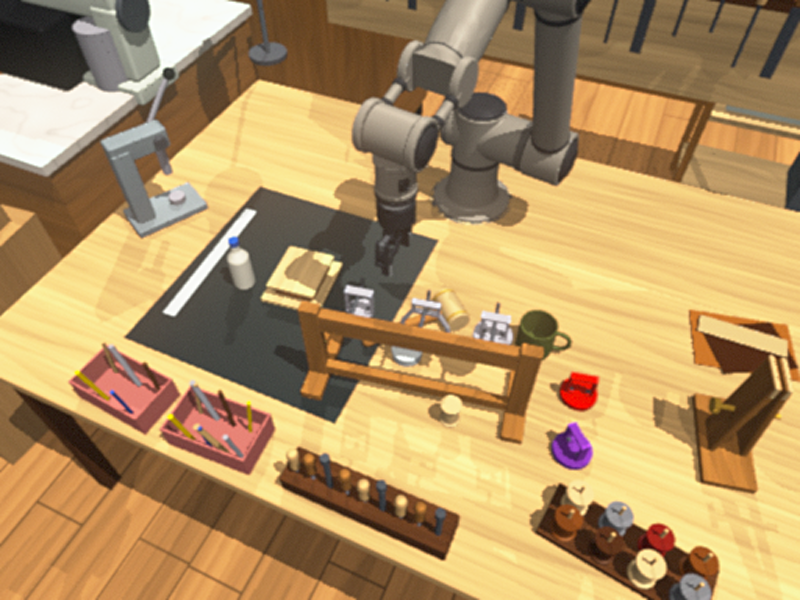

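View pics/side0.png

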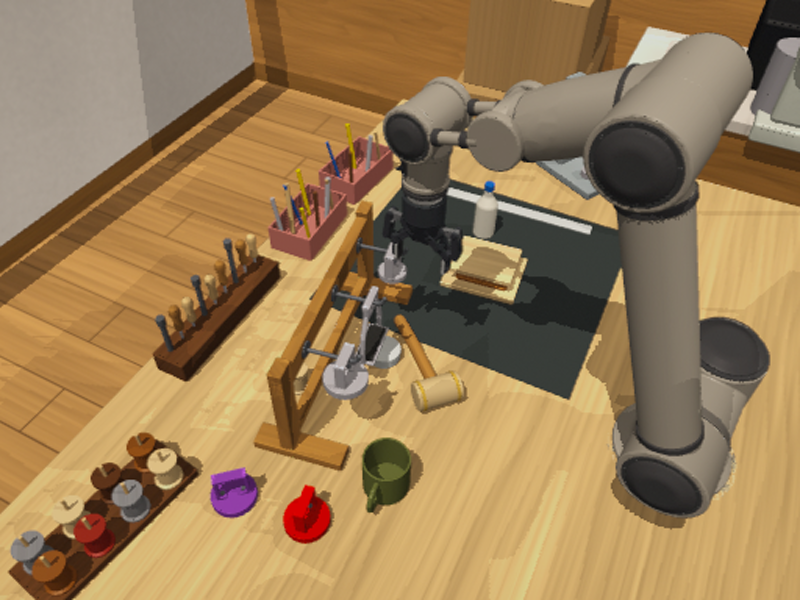

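Three things hang on hooks: scene (357,298), (425,320) and (492,325). In the side view they are at (392,265), (378,330) and (346,370). Enlarging to tell them apart.

```bash
python3 - <<'E'
import cv2,numpy as np
from plant import ctrl
a=ctrl.grab_frame("side")["frame"][130:280,165:315];b=ctrl.grab_frame("scene")["frame"][165:285,185:375]
cv2.imwrite("pics/cside.png",cv2.resize(a,(600,600),interpolation=cv2.INTER_CUBIC))
cv2.imwrite("pics/cscene.png",cv2.resize(b,(760,480),interpolation=cv2.INTER_CUBIC))
E
```

```text
(no output)
```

View pics/cside.png

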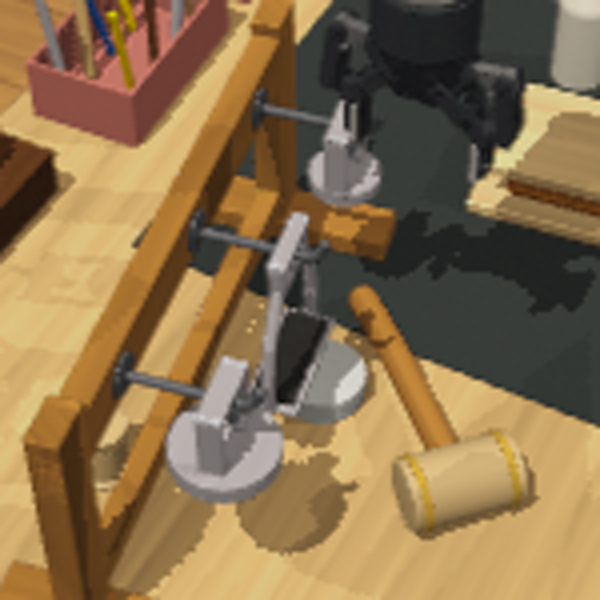

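View pics/cscene.png

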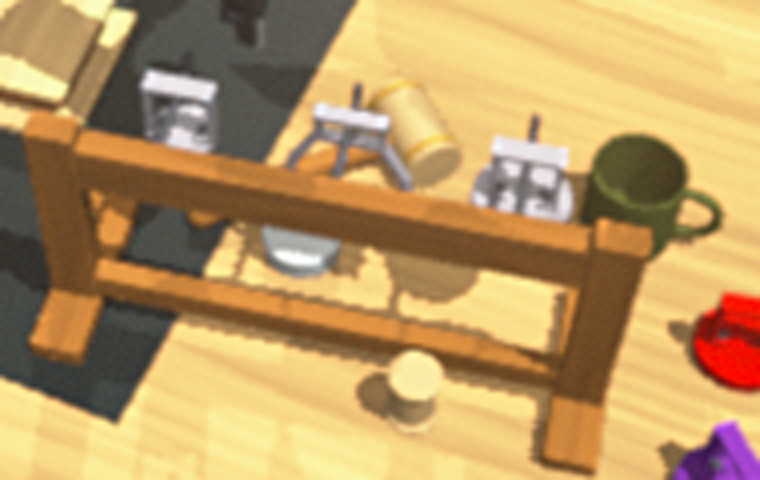

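The large weight hangs on the mug-side hook, side crop (222,440) and scene crop (525,180). Its disc is clearly wider than its handle, in both views. The far one, side crop (343,170), has a disc about as wide as its handle, so it is the small weight. The stirrup is in the middle. The red and purple look-alikes stand on the bench. Now I'll work out the positions.

```bash
cat > h.py <<'E'
from plant import ctrl
import cv2,numpy as np
from scipy.spatial.transform import Rotation as R
def ray(f,p):
    d=np.array([(p[0]-f["cx"])/f["fx"],-(p[1]-f["cy"])/f["fy"],-1.])
    return np.array(f["position"]),R.from_rotvec(f["orientation"]).apply(d)
def onz(f,p,z):
    o,d=ray(f,p);return o+d*(z-o[2])/d[2]
def tri(f1,p1,f2,p2):
    o1,d1=ray(f1,p1);o2,d2=ray(f2,p2)
    s=np.linalg.lstsq(np.c_[d1,-d2],o2-o1,rcond=None)[0]
    a,b=o1+s[0]*d1,o2+s[1]*d2
    return (a+b)/2,np.linalg.norm(a-b)
def proj(f,X):
    c=R.from_rotvec(f["orientation"]).inv().apply(np.array(X)-f["position"])
    return np.array([f["cx"]-f["fx"]*c[0]/c[2],f["cy"]+f["fy"]*c[1]/c[2]])
E
python3 - <<'E'
from h import *
np.set_printoptions(precision=4,suppress=True)
S=ctrl.grab_frame("side");C=ctrl.grab_frame("scene")
sc=lambda x,y:(165+x/4-.4,130+y/4-.4); cc=lambda x,y:(185+x/4-.4,165+y/4-.4)
f8=lambda x,y:(x*.64,y*.64)
print("hook bases",*[onz(S,sc(*p),.2) for p in((122,375),(197,232),(258,105))])
print("tips scene",*[onz(C,cc(*p),.22) for p in((535,118),(357,88))])
print("bar scene",*[onz(C,cc(*p),.209) for p in((497,138),(568,148),(566,167),(492,158))])
print("bar side",*[onz(S,sc(*p),.209) for p in((222,360),(247,362),(228,400),(203,400))])
print("small bar scene",*[onz(C,cc(*p),.209) for p in((145,72),(217,80),(215,102),(142,92))])
print("lower side",*[onz(S,f8(*p),.012) for p in((459,236),(527,246),(520,300),(441,286))])
print("lower scene",*[onz(C,f8(*p),.012) for p in((281,248),(262,297),(312,308),(342,263))])
E
```

```text
hook bases [0.6257 0.2422 0.2   ] [0.6484 0.1044 0.2   ] [ 0.6757 -0.0361  0.2   ]
tips scene [0.5331 0.2236 0.22  ] [0.5599 0.0869 0.22  ]
bar scene [0.5548 0.2015 0.209 ] [0.5423 0.2543 0.209 ] [0.5606 0.2584 0.209 ] [0.575  0.2043 0.209 ]
bar side [0.569  0.2068 0.209 ] [0.5534 0.2007 0.209 ] [0.5487 0.2345 0.209 ] [0.5632 0.242  0.209 ]
small bar scene [ 0.6035 -0.0781  0.209 ] [ 0.588  -0.0216  0.209 ] [ 0.6094 -0.0132  0.209 ] [ 0.6234 -0.0707  0.209 ]
lower side [ 0.5772 -0.3571  0.012 ] [ 0.4177 -0.3994  0.012 ] [ 0.3728 -0.2207  0.012 ] [ 0.5464 -0.1797  0.012 ]
lower scene [ 0.405  -0.3821  0.012 ] [ 0.5695 -0.3378  0.012 ] [ 0.5507 -0.2089  0.012 ] [ 0.389  -0.2108  0.012 ]
```

```bash
cat >> h.py <<'E'
YAW=np.radians(10.2)
def att(yaw): return (R.from_euler('z',yaw)*R.from_euler('x',np.pi)).as_rotvec()
W=np.array([.5575,.230]);RX=np.array([np.cos(YAW),np.sin(YAW)])
E
python3 - <<'E'
from h import *
np.set_printoptions(precision=3,suppress=True)
for y in(YAW,YAW+np.pi):
    print(ctrl.ik([*W,.35],att(y)),ctrl.ik([*(W-.12*RX),.42],att(y)),ctrl.ik([.478,-.287,.25],att(y)),ctrl.ik([*W,.46],att(y)))
best=YAW
q=ctrl.ik([*W,.46],att(best))
ctrl.move_pose([*W,.46],att(best));ctrl.hold(.2)
s=ctrl.read_state();print(s["time"],s["eef_pos"],s["qpos"])
f=ctrl.grab_frame("wrist");g=cv2.resize(f["frame"],(800,600),interpolation=cv2.INTER_CUBIC)
for k in(1,-1):
  for h in(1,-1):
    X=[*(W+h*9e-3*RX+k*.028*np.array([-RX[1],RX[0]])),.209];p=proj(f,X);print(p)
    cv2.circle(g,tuple(int(round(v/.64)) for v in p),3,(0,0,255),-1)
cv2.imwrite("pics/w1.png",g)
E
```

```text
[ 0.264  0.529  1.38  -0.     1.233  1.657] [ 0.286  0.259  1.599 -0.     1.284  1.679] [-0.678  0.567  1.629 -0.     0.946  0.715] [ 0.264  0.458  1.194 -0.     1.49   1.657]
[ 0.264  0.529  1.38   0.     1.233 -1.485] [ 0.286  0.259  1.599  0.     1.284 -1.463] [-0.678  0.567  1.629 -0.     0.946 -2.427] [ 0.264  0.458  1.194  0.     1.49  -1.485]
2.0833 [0.558 0.23  0.46 ] [ 0.263  0.457  1.194 -0.     1.49   1.657]
[223.494 184.705]
[224.246 205.413]
[291.871 184.664]
[291.154 205.371]
```

View pics/w1.png

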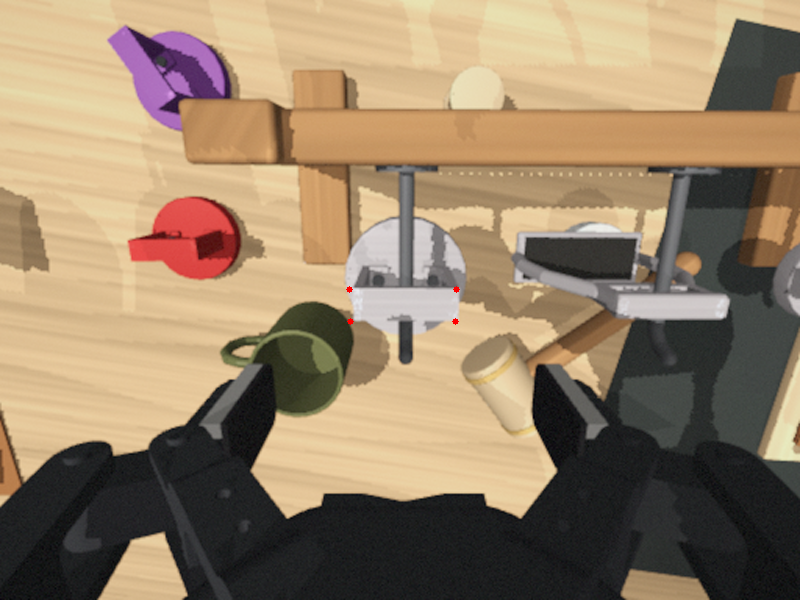

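The wrist view confirms the large bright disc on the mug-side hook. Its bar spans (353–462, 287–321), within 2 mm of the prediction. Next: check that it hangs plumb, look at the pile from above, then grasp.

```bash
sed -i 's/W=np.array(\[.5575,.230\])/W=np.array([.5577,.229])/' h.py; python3 - <<'E'
from h import *
np.set_printoptions(precision=3,suppress=True)
f=ctrl.grab_frame("wrist")
print("disc pred",proj(f,[*W,.154])/.64)
a=att(YAW)
ctrl.movel([*W,.40],a,.12)
ctrl.movel([*W,.341],a,.05);ctrl.hold(.2)
s=ctrl.read_state();print(s["time"],s["eef_pos"],s["contact_force"])
f=ctrl.grab_frame("wrist")
cv2.imwrite("pics/w2.png",f["frame"])
E
```

```text
disc pred [404.378 279.049]
4.3667 [0.558 0.229 0.341] [ 0.376 -0.212 -0.385]
```

View pics/w2.png

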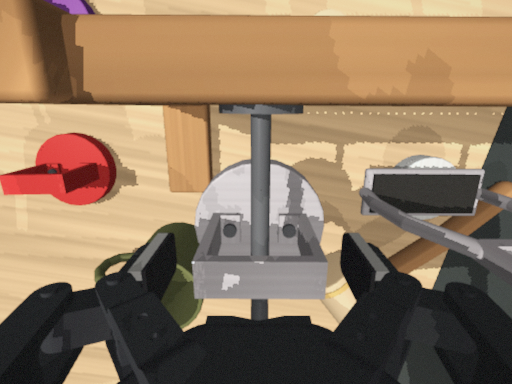

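The fingers straddle the handle and are centred: pads at columns 153 and 367, bar centred at 260. Grip it and lift clear in steps.

```bash
python3 - <<'E'
from h import *
np.set_printoptions(precision=3,suppress=True)
def st(t):
    s=ctrl.read_state();print(t,round(s["time"],2),s["eef_pos"],s["contact_force"],s["ft_torque"],s["width"],s["gripper_force"])
ctrl.gripper_to(.8,60);st("pre")
ctrl.gripper_to(.0,60);ctrl.hold(.2);st("grip")
for z in(.344,.349,.355,.369):
    ctrl.movel([*W,z],None,.03);st("up")
f=ctrl.grab_frame("wrist");cv2.imwrite("pics/w3.png",f["frame"])
E
```

```text
pre 4.73 [0.558 0.229 0.341] [-0.447  0.239 -0.467] [-0.    -0.039 -0.02 ] 0.8053052593670124 0.0
grip 5.19 [0.558 0.229 0.341] [-0.086 -2.718  3.273] [-0.381 -0.076  0.001] 0.6473342937491517 64.64066505432129
up 5.44 [0.557 0.229 0.342] [ 0.709 -0.382 -9.141] [-0.013 -0.039 -0.013] 0.6476856460416687 65.09322166442871
up 5.76 [0.558 0.229 0.349] [-0.082 -0.286 -8.917] [-0.028  0.022  0.056] 0.6497347024952506 65.086909532547
up 6.11 [0.558 0.229 0.355] [-0.613 -0.208 -8.473] [0.04  0.031 0.027] 0.6462748499215042 65.08864760398865
up 6.72 [0.558 0.229 0.369] [-0.579  0.076 -8.105] [-0.007  0.077 -0.024] 0.6456974578109655 65.08906960487366
```

View pics/w3.png

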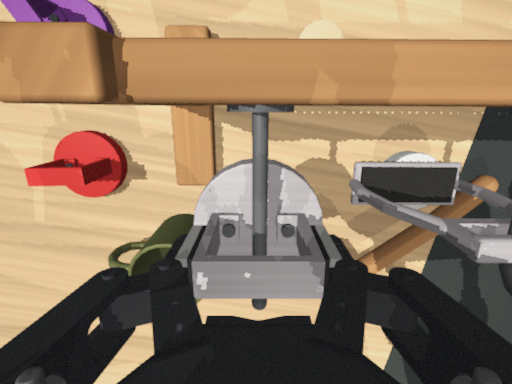

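The weight is held clear of the hook, pulling about 8.5 N. Bring it out along the hook, then carry it to a spot short of the pile and look.

```bash
python3 - <<'E'
from h import *
np.set_printoptions(precision=3,suppress=True)
def st(t):
    s=ctrl.read_state();print(t,round(s["time"],2),s["eef_pos"],s["contact_force"],s["width"])
P=W-.12*RX
ctrl.movel([*P,.369],None,.06);st("out")
ctrl.movel([*P,.43],None,.1)
ctrl.movel([.37,-.28,.43],att(YAW),.15);ctrl.hold(.2);st("hover")
f=ctrl.grab_frame("wrist");cv2.imwrite("pics/w4.png",cv2.resize(f["frame"],(800,600),interpolation=cv2.INTER_CUBIC))
c=ctrl.grab_frame("scene")["frame"];cv2.imwrite("pics/c4.png",cv2.resize(c,(800,600),interpolation=cv2.INTER_CUBIC))
E
```

```text
out 8.93 [0.44  0.208 0.369] [-0.309  0.089 -9.428] 0.6505629920460889
hover 13.32 [ 0.37 -0.28  0.43] [ 0.02  -0.238 -8.333] 0.6449691088435674
```

View pics/w4.png

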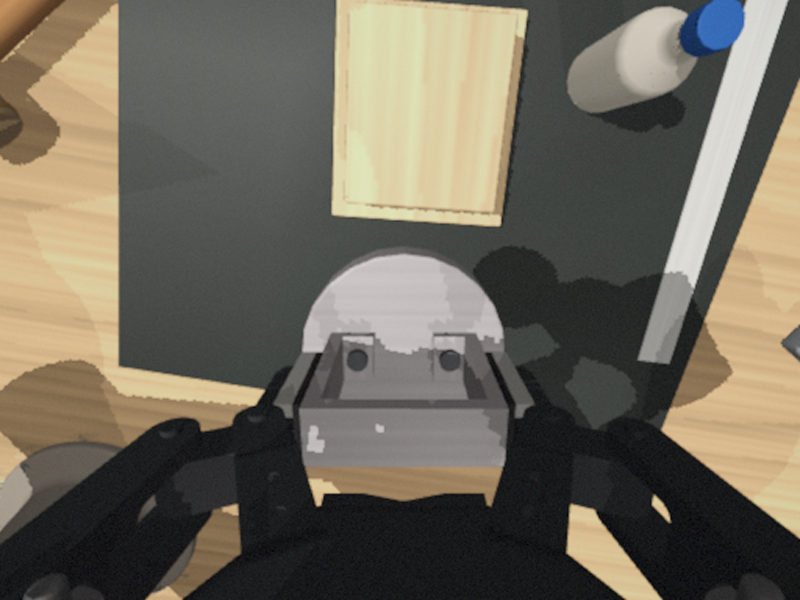

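The pile is in full view from here. Lower board corners: (332,215), (501,226), (527,8) and about (338,-2). Upper board: (343,205), (496,215), (516,10) and (347,1).

```bash
python3 - <<'E'
from h import *
np.set_printoptions(precision=4,suppress=True)
f=ctrl.grab_frame("wrist");o=lambda p:np.array(p)*.64
def show(n,L,z):
    X=np.array([onz(f,o(p),z)[:2] for p in L]);e=np.diff(np.vstack([X,X[:1]]),axis=0)
    print(n,z,X.mean(0),np.linalg.norm(e,axis=1),np.degrees(np.arctan2(e[:,1],e[:,0])))
show("low",[(332,215),(501,226),(527,8),(338,-2)],.012)
for z in(.03,.035,.04,.05): show("up",[(343,205),(496,215),(516,10),(347,1)],z)
s=ctrl.read_state();print(onz(f,o((404,325)),.165+.43-.369))
E
```

```text
low 0.012 [ 0.4798 -0.2778] [0.1496 0.1694 0.1469 0.1667] [ -83.4968    6.9376   97.5723 -173.9963]
up 0.03 [ 0.4816 -0.2775] [0.1283 0.1509 0.1254 0.1486] [ -83.4865    7.96     97.5513 -173.1389]
up 0.035 [ 0.481  -0.2774] [0.1266 0.1488 0.1237 0.1465] [ -83.4865    7.96     97.5513 -173.1389]
up 0.04 [ 0.4804 -0.2772] [0.1248 0.1468 0.122  0.1445] [ -83.4865    7.96     97.5513 -173.1389]
up 0.05 [ 0.4793 -0.277 ] [0.1214 0.1427 0.1186 0.1405] [ -83.4865    7.96     97.5513 -173.1389]
[ 0.3761 -0.279   0.226 ]
```

```bash
python3 - <<'E'
from h import *
np.set_printoptions(precision=3,suppress=True)
def fz(n=4):
    v=[]
    for _ in range(n): ctrl.hold(.02);v.append(ctrl.read_state()["contact_force"][2])
    return np.mean(v)
P=[.480,-.2772]
ctrl.movel([*P,.43],att(YAW),.12);ctrl.movel([*P,.282],None,.1);ctrl.hold(.4)
b=fz(15);z=.282;print("base",b,ctrl.read_state()["time"])
while z>.228:
    z-=.0008;ctrl.movel([*P,z],None,.02);F=fz(2)
    if F>b+2: 
        F=fz(4);print("contact?",z,F)
        if F>b+2.5: break
ctrl.hold(.2);s=ctrl.read_state();print(s["time"],s["eef_pos"],fz(5),s["contact_force"],s["ft_torque"],s["width"])
f=ctrl.grab_frame("side")["frame"];p=proj(ctrl.grab_frame("side"),[*P,.07]).astype(int);x,y=p
cv2.imwrite("pics/s5.png",cv2.resize(f[max(0,y-60):y+60,x-80:x+80],(800,600),interpolation=cv2.INTER_CUBIC))
E
```

```text
base -8.704772172073602 16.8167
contact? 0.25319999999999915 6.094942048413994
27.2833 [ 0.48  -0.277  0.254] 5.964235945606725 [-3.359  3.326  6.72 ] [ 0.258  0.57  -0.026] 0.6467663295002993
```

View pics/s5.png

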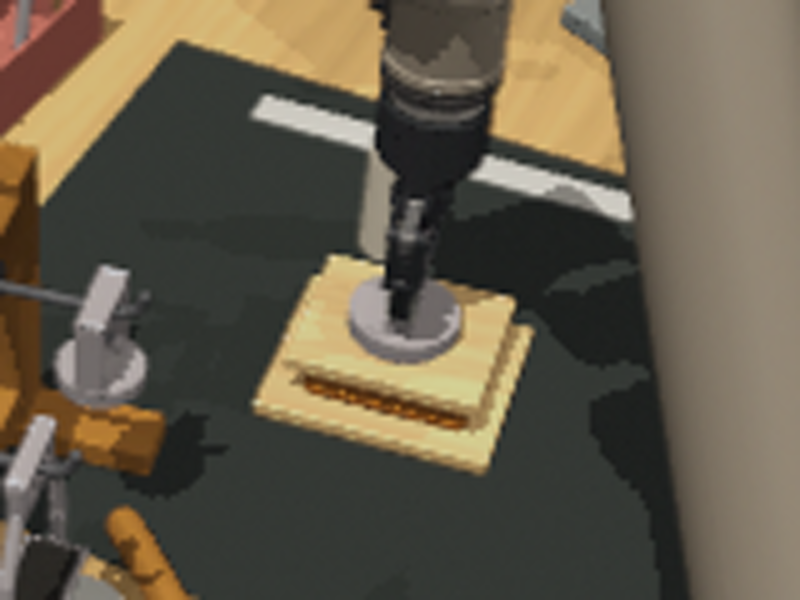

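The weight sits flat in the middle of the upper board. There is a few N of excess downforce, so relieve it, then release and back away straight up.

```bash
python3 - <<'E'
from h import *
np.set_printoptions(precision=3,suppress=True)
def fz(n=4):
    v=[]
    for _ in range(n): ctrl.hold(.02);v.append(ctrl.read_state()["contact_force"][2])
    return np.mean(v)
P=[.480,-.2772];z=.2532
for _ in range(4):
    F=fz(5);print(z,F)
    if F<0: break
    z+=.0002;ctrl.movel([*P,z],None,.02)
ctrl.gripper_to(.72,20);ctrl.hold(.2);print(fz(),ctrl.read_state()["width"])
ctrl.gripper_to(.9);ctrl.hold(.2);s=ctrl.read_state();print(s["contact_force"],s["width"],s["gripper_force"])
ctrl.movel([*P,.36],None,.06);ctrl.movel([.36,-.28,.43],att(YAW),.12);ctrl.hold(.2);print(ctrl.read_state()["time"])
w=ctrl.grab_frame("wrist")["frame"];a=ctrl.grab_frame("scene")["frame"]
cv2.imwrite("pics/end.png",cv2.resize(np.hstack([w[:,60:],a[120:,80:400].copy() if 0 else cv2.resize(a[130:300,140:390],(565,384))]),(800,302)))
E
```

```text
0.2532 6.017966087066604
0.25339999999999996 5.720465598192333
0.25359999999999994 6.14740314048279
0.2537999999999999 5.341416586037954
-0.22403308573247482 0.7195569195901064
[ 0.382  0.467 -0.057] 0.9015883966292546 0.0
33.225
```

View pics/end.png

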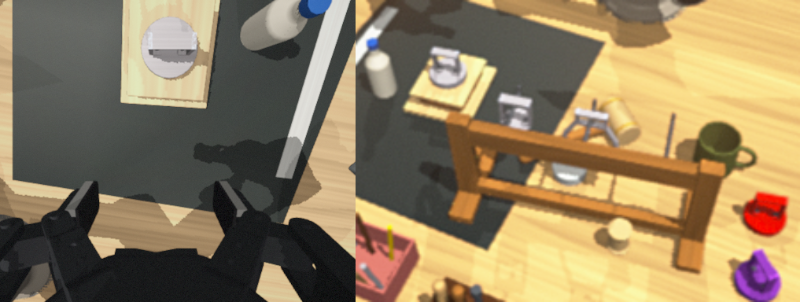

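The weight stands upright and centred on the upper board at (170,48), the gripper is clear, and the other things are in place.

```bash
python3 -c "
from plant import ctrl
print(ctrl.job_done())"
```

```text
the job is handed in; nothing more can be done
None
```

The large weight is off its hook and standing upright in the middle of the upper board, released; it touched down with about 6 N of extra downward push, nothing else looked shifted in the last pictures, and I handed the job in at about 33 s (no verdict came back).

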